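Hook a dropped cutter out of the gap between storage boxes

TASK

A small round steel cutter has dropped into one of the two narrow gaps between the white storage boxes. Take the bent hook from the wooden rack and, with it, draw the cutter along the gap and right out at the front, so that it lies flat on the table clear of the boxes; never touch the cutter with the gripper. Then lay the hook back on the rack, in the place it came from, and let go.

Things in the scene. Friction and masses are not known exactly. Their poses are not given: they have to be found in the camera images.
- hook: Bent hook, 80 g: wooden handle 130 x 16 x 18 mm high; from its front end a steel rod, 7 thick, that 90 ahead of the handle's middle bends straight down to a tip 130 below the handle's axis. Origin mid-handle; x along it to the bend, z up (leg to -z). Starts level across the rack's two bars, leg hanging beyond the +x bar. The straight tool with a like handle 90 beside it is not the one.
- cutter: Dropped cutter: plain steel ring open at top and bottom, 40 mm outside, 34 mm inside diameter, 20 mm high, 40 g, flat on the table in one of the gaps, its centre 45 to 75 mm behind the boxes' front. Origin at the centre of its underside, z up. The hook's leg fits down inside the ring or behind it. The other gap holds a cardboard packet; larger cutters lie elsewhere.
- boxes: Three white grey-topped storage boxes fixed in a row, 80 mm high, 150 mm deep, the middle one 100 wide, the outer ones 85, with two gaps 52 wide, open at front, back and top, floored by the table. Origin on the table at the middle of the row's front edge; x points back into the gaps (front, towards the robot, is -x), y along the row. The gaps' middle lines are at y = +76 and -76 mm.
- rack: Low wooden rack, fixed: two round steel bars along its y, at x = -48 and +48 mm, tops 135 mm above the table, between end posts 18 higher. A pin in the middle of each bar parts two places, centred at y = +45 and -45, each 95 wide. Origin on the table under its middle, z up; tools lie across both bars along its x, bent end to +x. Open below between the bars, so fingers fit there.
There are look-alikes about, which are no part of the job. What is shaped like the hook but green is not meant.

How it is judged:
On the way, in this order (a step that is already met when the one before it is completed fails the run):
1. the hook, lifted off the rack, drags the cutter: it touches it while the cutter, still in the gap, has moved 10 mm or more (contact force between hook and cutter above 0.02 N and distance of cutter from where it was at the start of the episode above 0.01 m and x of cutter in the frame of boxes above 0 m and distance of hook from where it was at the start of the episode above 0.1 m).
2. the cutter is wholly out at the front of the gap (x of cutter in the frame of boxes below -0.022 m), for 0.1 s.
At the end, for the whole second after the job is handed in: The cutter lies flat (within 10 degrees) and still on the table, its centre 22 to 250 mm before the boxes' front (wholly clear); the hook lies still and level across both bars of the rack, within 50 mm of where it started and within 20 degrees of the rack's x (x of cutter in the frame of boxes between -0.25 and -0.022 m and height (world z) of cutter below 0.006 m and angle between cutter's own z axis and vertical below 0.17 rad and linear speed of each of cutter, hook below 0.02 m/s and distance of hook from where it was at the start of the episode below 0.05 m and z of hook in the frame of rack above 0.138 m and angle between the x axis of hook and the x axis of rack, either way round below 0.35 rad and angle between hook's own z axis and vertical below 0.25 rad); the robot touches nothing.
It fails at once if the gripper or the arm touches the cutter (contact force between any of the fingers, the arm and cutter above 0.3 N).
It also fails if it takes over 51 s, if anything falls off the work surface, if the arm or the gripper's body presses on something with over 40 N, if the wrist force passes 120 N, or if a joint passes its speed limit or range.

ROBOT

A 6-joint arm with a two-finger parallel gripper is mounted at the origin on the work surface. World frame = base frame: x ahead of the robot, y to its left, z up, the work surface at z = 0. Lengths are in m, angles in rad, forces in N, time in s.
With the tool pointing down it reaches from about 0.375 to 0.9 m from the base axis. Payload 3.1 kg.
Tool frame: the origin (TCP) lies at the very end of the fingers, on their centre line; the grasp point (between the pads) lies 19 mm behind it; z points along the fingers, y is the direction in which the jaws open and shut (so a half turn about z gives the same grasp; the last joint's range is limited). The gripper opens to 85 mm and grips with 20 to 120 N. Pads are 22 mm wide; open, the fingers measure 114 mm over their backs; the gripper's body (76 mm by 85 mm) begins 54 mm behind the grasp point. The pads swing forward as they close: fully open they stand 13 mm farther back than shut.
Start: joints at [1.119, 0.527, 1.433, -0, 1.181, -0.178], TCP at [0.168, 0.602, 0.231] pointing down, gripper open.
Joint ranges: [-3.08, 3.08], [-0.75, 2.2], [0.22, 2.44], [-1.43, 4.57], [0, 2.65], [-2.85, 2.85]. Speed limits (rad/s): [2.79, 2.79, 3.14, 3.14, 3.14, 3.14].

INTERFACE

Orientations are given as a unit quaternion [x, y, z, w].
In Python, from station import manip gives the robot as it stands. The module is installed in compiled form; this text tells all that it offers.
- The arm moves only by the tool send_rows, never from a script. Its argument "commands" is a list of rows, each an object with "delta_pos": the shift along the world's x, y, z in cm, a list of three; "yaw": the turn about the world's z in rad. A call has 1 to 10 rows; each row shifts and turns the pose as measured when the row begins; what a row does not reach is not made up. A row lasts 1/8 s, in which the tool goes at most 62.5 mm and 10.7 degrees, less where a joint would pass 70% of its speed; a pose out of reach is approached as far as the arm can. A call is refused whole if a number of a shift passes 6.25 or a number of a turn 0.188, either way. A call with a gripper value outside its range is refused whole. "grip" is the closure, from -1 (fully open) to 1 (shut), set as the call begins (left out, the last holds). The fingers move at their own pace and stop on an object; "force" is the grip in N (left out, the last holds). Time passes only in rows, so rows that do not move let the fingers close. It gives the time, the measured TCP pose, the force and the opening at its end, in the units of the state.
- manip.sense(): the state, without advancing time (a new reading comes with each control period).
- manip.snapshot(name): name is "scene" or "top" or "wrist"; returns the picture (420x560x3 uint8, blue, green, red); there is no depth.
- manip.get_calibration(name): a dict with "fx", "fy", "cx", "cy" (pixels), "world_to_cam" (4x4, takes a point from world to camera coordinates); the wrist camera has in their place "mount" (4x4, takes a point from camera to tool coordinates, whose origin is the TCP and whose axes are the flange's). Camera axes: x right, y down, z forward; pixel columns grow to the right and rows downward; lengths in m; the calibration is good to about 2 mm. The wrist camera is an equidistant fisheye: a pixel r from the principal point sees the ray r / f radians off the axis. A picture is of the moment at which its call begins: read the wrist's pose just before it. get_calibration takes no time and is no camera call.
- manip.sign_off(): hands the job in, once; it reports no verdict.
The state is a dict: "t": time; "q": joint angles; "qd": joint speeds; "tau": joint torques, N m; "tcp_pos": TCP position; "tool_rot": TCP orientation; "force": force on the tool from outside, world axes, zero at the start; "ft_torque": the same for the moment, N m; "finger_gap": opening from 0.0 (shut) to 1.0 (fully open).
Only numpy, scipy, OpenCV 4.12 (cv2) and the standard library are available. Lean on these libraries where they do the work, as an engineer would, in place of code of your own. Each camera call takes 0.05 s, during which the arm holds its last target. There are 200 camera calls.

## Working session

There is one attempt and no reset: what is moved stays moved. The work goes in short steps, Python scripts to look and compute and a tool call to move; the robot and the scene stay as the last step left them, time stands still between calls to the robot, and variables do not carry over. Pictures are saved under pics/ and viewed, about 8 in all and at most 12, crops included, and the job is handed in when it is done.

Besides the shell and the picture viewer there is one more tool, called after "Emit:" as name(argument=value, ...) on one line, values as JSON. send_rows: Moves the arm, as the interface text tells. Its arguments: {"type":"object","properties":{"commands":{"type":"array","items":{"type":"object","properties":{"delta_pos":{"type":"array","items":{"type":"number"}},"yaw":{"type":"number"}}}},"grip":{"type":"number"},"force":{"type":"number"}},"required":["commands"]}

```bash
mkdir -p pics; cat > h.py <<'E'
import numpy as np, cv2
from station import manip
from scipy.spatial.transform import Rotation as R
def ray(name,u,v):
    c=manip.get_calibration(name); M=np.linalg.inv(c["world_to_cam"])
    d=np.array([(u-c["cx"])/c["fx"],(v-c["cy"])/c["fy"],1.]); return M[:3,3],M[:3,:3]@d
def atz(name,u,v,z):
    o,d=ray(name,u,v); return o+d*(z-o[2])/d[2]
def proj(name,p):
    c=manip.get_calibration(name); q=np.array(c["world_to_cam"])@np.append(p,1)
    return c["fx"]*q[0]/q[2]+c["cx"],c["fy"]*q[1]/q[2]+c["cy"]
E
python3 - <<'E'
from h import *
s=manip.sense();print(s["t"],s["tcp_pos"],s["tool_rot"],s["finger_gap"])
for n in("scene","top"):
    im=manip.snapshot(n); cv2.imwrite(f"pics/{n}0.png",im)
    c=manip.get_calibration(n);print(n,c["fx"],c["cx"],c["cy"],np.round(np.linalg.inv(c["world_to_cam"]),3).tolist())
cv2.imwrite("pics/top0b.png",cv2.resize(cv2.imread("pics/top0.png"),(800,600),interpolation=2))
cv2.imwrite("pics/scene0b.png",cv2.resize(cv2.imread("pics/scene0.png"),(800,600),interpolation=2))
E
```

```text
0.0 [0.16804381 0.60124104 0.23033095] [ 1.35972273e-01  9.90712054e-01 -1.02704232e-03 -3.35431679e-04] 1.0021143371055268
scene 483.66452730767315 275.09406886141613 209.2237365803969 [[0.417, 0.618, -0.667, 1.087], [0.909, -0.271, 0.317, -0.201], [0.015, -0.738, -0.675, 0.697], [0.0, 0.0, 0.0, 1.0]]
top 496.86756096024766 283.09934378043505 206.29597635706307 [[0.01, -0.988, 0.153, 0.354], [-1.0, -0.011, -0.003, 0.079], [0.005, -0.153, -0.988, 1.126], [0.0, 0.0, 0.0, 1.0]]
```

View pics/top0b.png

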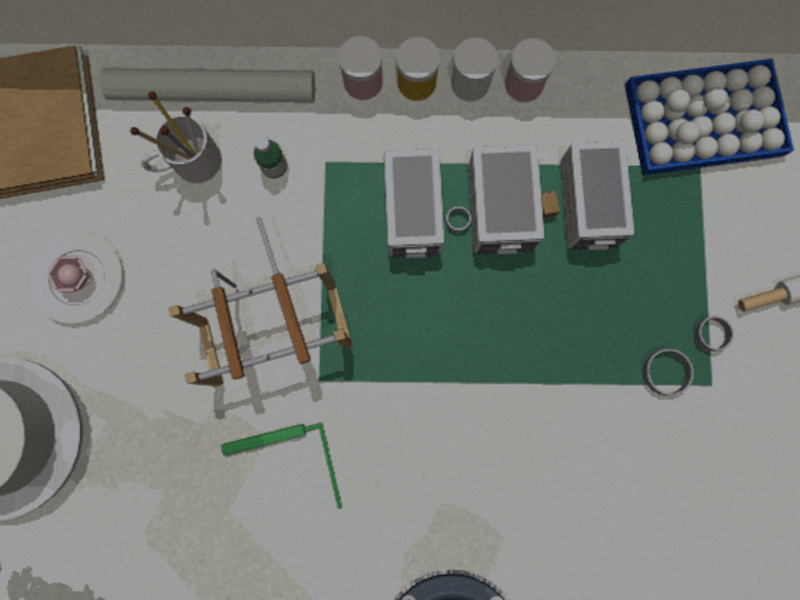

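View pics/scene0b.png

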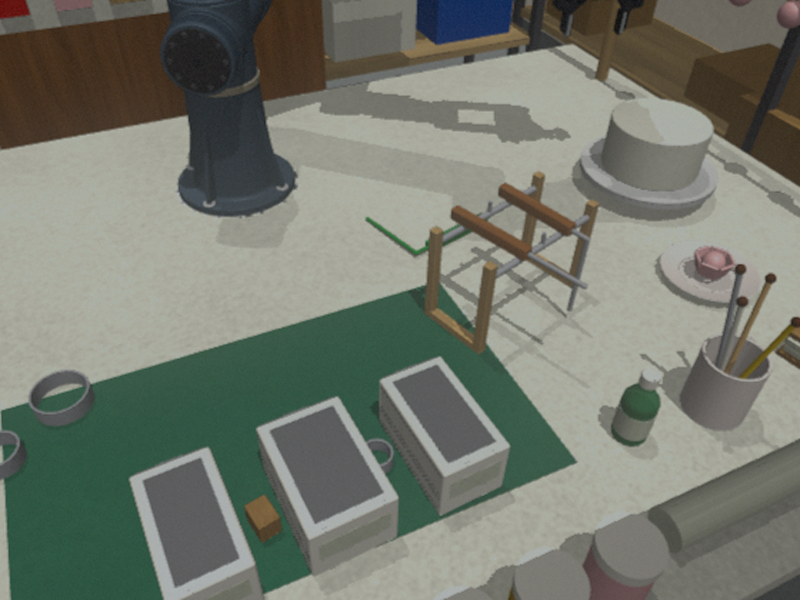

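```bash
python3 - <<'E'
from h import *
k=560/800
im=cv2.imread("pics/top0.png")
a=cv2.resize(im[155:285,105:255],(750,650)[::1],interpolation=2)
a=cv2.resize(im[170:285,110:250],None,fx=4,fy=4,interpolation=2)
b=cv2.resize(im[90:190,260:450],None,fx=2.9,fy=2.9,interpolation=2)
W=560; b=b[:, :W]; a=a[:, :W]
cv2.imwrite("pics/c1.png",cv2.resize(im[170:285,110:250],(700,575),interpolation=2))
cv2.imwrite("pics/c2.png",cv2.resize(im[90:190,260:450],(760,400),interpolation=2))
for n,u,v,z in [("handle back",237,376,.153),("handle front",219,290,.153),("bend",217,272,.146),("cutter",458,218,.015),("barL+",172,311,.135),("barR+",325,271,.135),("barL-",190,379,.135),("barR-",348,338,.135),
 ("boxL front",388,247,.08),("boxL fr r",441,247,.08),("mid fl",475,250,.08),("mid fr",541,247,.08),("R fl",572,247,.08),("R fr",631,243,.08)]:
    print(n,np.round(atz("top",u*k,v*k,z),4))
E
```

```text
handle back [0.3897 0.3028 0.153 ]
handle front [0.508  0.3331 0.153 ]
bend [0.5346 0.339  0.146 ]
cutter [ 0.6514 -0.0095  0.015 ]
barL+ [0.4803 0.4023 0.135 ]
barR+ [0.5398 0.189  0.135 ]
barL- [0.3856 0.3717 0.135 ]
barR- [0.4448 0.1542 0.135 ]
boxL front [0.5879 0.1012 0.08  ]
boxL fr r [0.5887 0.0214 0.08  ]
mid fl [ 0.5847 -0.0299  0.08  ]
mid fr [ 0.5904 -0.1295  0.08  ]
R fl [ 0.5909 -0.1763  0.08  ]
R fr [ 0.5981 -0.2656  0.08  ]
```

View pics/c1.png

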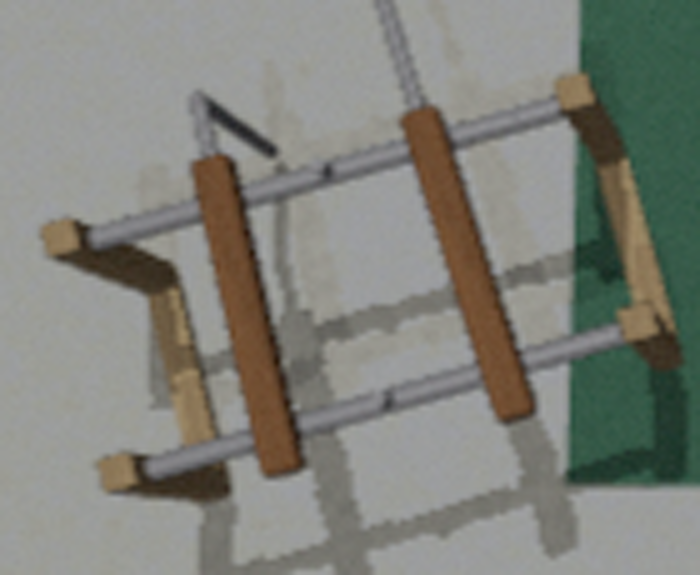

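View pics/c2.png

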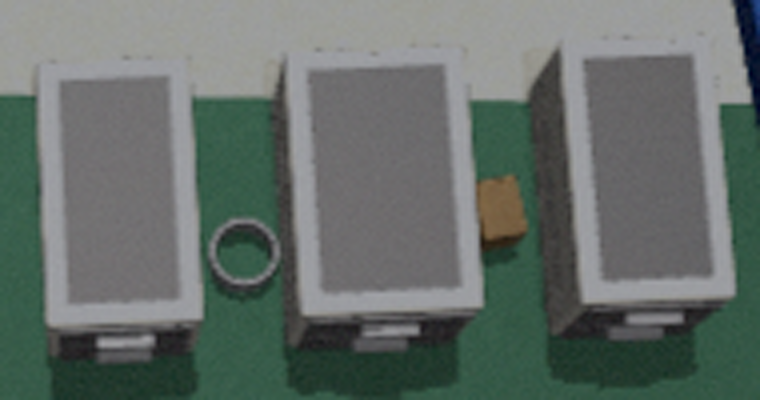

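```bash
python3 - <<'E'
from h import *
P=lambda u,v,z:atz("top",110+u/5,170+v/5,z)[:2]
Q=lambda u,v,z:atz("top",260+u/4,90+v/4,z)[:2]
f,b=P(213,158,.153),P(283,472,.153); d=f-b
print("handle",(f+b)/2,np.linalg.norm(d),np.arctan2(d[1],d[0]))
bend=P(199,98,.144);tip=P(274,152,.014);print("bend",bend,"tip",tip,"org from bend",bend-.09*d/np.linalg.norm(d))
p1=np.array([P(62,230,.153),P(573,85,.153),P(118,466,.153),P(640,318,.153)])
print("rack",p1.mean(0),p1.tolist()); y=(p1[0]-p1[1]+p1[2]-p1[3]);print("rack yaw",np.arctan2(-y[0],y[1]))
c=np.array([Q(48,328,.08),Q(203,318,.08),Q(290,315,.08),Q(484,308,.08),Q(583,308,.08),Q(735,297,.08)]);print(np.round(c,4).tolist())
ys=np.array([187,102,50,-50,-102,-187])/1000
fx=np.polyfit(ys,c[:,0],1);fy=np.polyfit(ys,c[:,1],1);print("boxes",fx,fy,"yaw",np.arctan2(-fx[0],fy[0]))
cu=Q(244,253,.02);yaw=np.arctan2(-fx[0],fy[0]);o=np.array([fx[1],fy[1]]);R2=np.array([[np.cos(yaw),np.sin(yaw)],[-np.sin(yaw),np.cos(yaw)]])
print("cutter",cu,"in boxes",R2@(cu-o))
E
```

```text
handle [0.44911769 0.31797596] 0.12778009111295713 0.2641110691266631
bend [0.5365806  0.34384977] tip [0.53626411 0.34368203] org from bend [0.44970135 0.32035516]
rack [0.46530873 0.27876801] [[0.4813913092306522, 0.39269418913068155], [0.5417853962263834, 0.19289712653267743], [0.3891128553601642, 0.3654773489097473], [0.44894537753719915, 0.16400338873623227]]
rack yaw 0.2911030696779205
[[0.5899, 0.1004], [0.5963, 0.017], [0.5985, -0.0299], [0.6035, -0.1347], [0.6041, -0.1882], [0.6111, -0.2706]]
boxes [-0.05238094  0.60054125] [ 0.99773352 -0.08434434] yaw 0.0524517781340189
cutter [ 0.64855548 -0.01004914] in boxes [0.05184332 0.07167574]
```

Emit:
send_rows(commands=[{"delta_pos":[3.5,-3.5,0],"yaw":0.07},{"delta_pos":[3.5,-3.5,0],"yaw":0.07},{"delta_pos":[3.5,-3.5,0],"yaw":0.07},{"delta_pos":[3.5,-3.5,0],"yaw":0.07},{"delta_pos":[3.5,-3.5,0],"yaw":0.07},{"delta_pos":[3.5,-3.5,0],"yaw":0.07},{"delta_pos":[3.5,-3.5,0],"yaw":0.07},{"delta_pos":[3.0,-3.0,0],"yaw":0.05},{"delta_pos":[0,0,0],"yaw":0}])

```text
t: 1.23
tcp_pos: [0.4486, 0.3164, 0.2267]
tool_rot: [-0.144, 0.99, -0.002, -0.002]
force: [-0.2, 0.1, 0.1]
finger_gap: 1.0
```

Emit:
send_rows(commands=[{"delta_pos":[0,0.2,-3.0],"yaw":-0.01},{"delta_pos":[0,0,-3.0],"yaw":0},{"delta_pos":[0,0,-2.4],"yaw":0},{"delta_pos":[0,0,-1.8],"yaw":0},{"delta_pos":[0,0,0],"yaw":0}])

```text
t: 1.85
tcp_pos: [0.4447, 0.3205, 0.1214]
tool_rot: [-0.138, 0.99, -0.002, -0.003]
force: [-0.7, 0.3, 0.9]
finger_gap: 0.997
```

```bash
python3 - <<'E'
from h import *
cv2.imwrite("pics/w1.png",manip.snapshot("wrist")); print(manip.sense()["tcp_pos"],manip.sense()["force"])
E
```

```text
[0.44527201 0.32077322 0.12218169] [ 0.2007759  -0.36796643 -0.74645766]
```

View pics/w1.png

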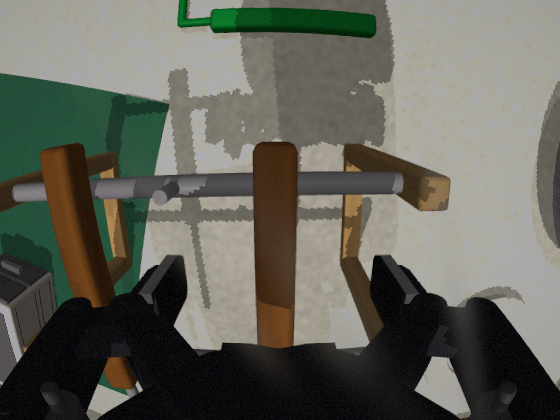

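The wrist view shows the brown hook handle (cols 255–297) upright between the open pads (cols ~180 and ~385), well centred and aligned. Closing.

Emit:
send_rows(commands=[{"delta_pos":[0,0,0],"yaw":0},{"delta_pos":[0,0,0],"yaw":0},{"delta_pos":[0,0,0],"yaw":0},{"delta_pos":[0,0,0],"yaw":0},{"delta_pos":[0,0,0],"yaw":0},{"delta_pos":[0,0,0],"yaw":0}], grip=1, force=60)

```text
t: 2.65
tcp_pos: [0.4463, 0.322, 0.1251]
tool_rot: [-0.138, 0.99, -0.001, -0.0]
force: [-0.1, 0.2, -1.3]
finger_gap: 0.175
```

Emit:
send_rows(commands=[{"delta_pos":[0,0,1.0],"yaw":0},{"delta_pos":[0,0,2.0],"yaw":0},{"delta_pos":[0,0,3.0],"yaw":0},{"delta_pos":[0,0,3.0],"yaw":0},{"delta_pos":[0,0,3.0],"yaw":0},{"delta_pos":[0,0,3.0],"yaw":0},{"delta_pos":[0,0,1.0],"yaw":0},{"delta_pos":[0,0,0],"yaw":0}])

```text
t: 3.65
tcp_pos: [0.4446, 0.3211, 0.2922]
tool_rot: [-0.138, 0.99, -0.001, -0.001]
force: [-0.3, -0.1, -0.1]
finger_gap: 0.18
```

```bash
python3 - <<'E'
from h import *
im=manip.snapshot("scene"); cv2.imwrite("pics/s2.png",cv2.resize(im[50:290,230:510],(700,600),interpolation=2)); s=manip.sense();print(s["tcp_pos"],s["tool_rot"],s["finger_gap"],s["force"])
E
```

```text
[0.44434252 0.3209302  0.29166541] [-0.13829781  0.99038942 -0.00110065 -0.00113977] 0.17812692102754352 [ 0.42555223  0.17589717 -1.05397219]
```

View pics/s2.png

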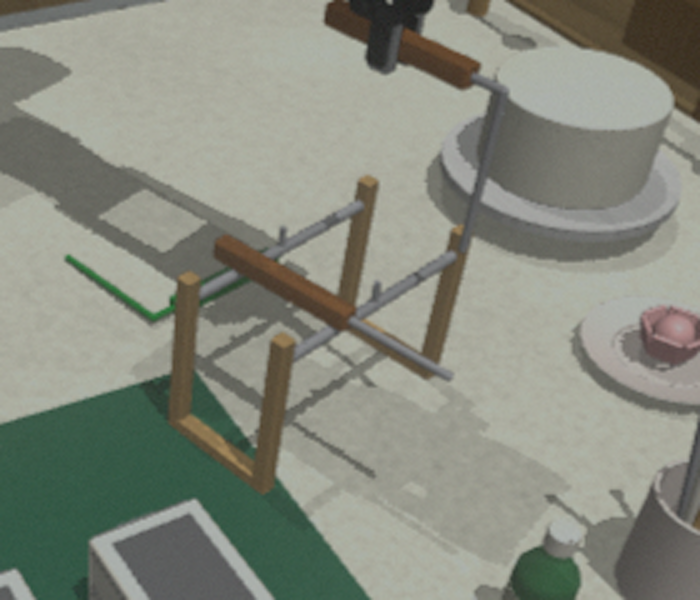

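```bash
python3 - <<'E'
from h import *
print(atz("scene",230+502/2.5,50+92/2.5,.312),atz("scene",230+464/2.5,50+252/2.5,.182))
im=manip.snapshot("top"); s=manip.sense(); t=s["tcp_pos"]; print(t)
off=np.array([np.cos(.277),np.sin(.277)])*.092
b=np.append(t[:2]+off,.312)
u,v=proj("top",b);print(u,v,proj("top",b-[0,0,.13]),proj("scene",b),proj("scene",b-[0,0,.13]))
x0,y0=int(u)-60,max(int(v)-40,0)
print(x0,y0);cv2.imwrite("pics/t3.png",cv2.resize(im[y0:y0+100,x0:x0+140],(700,500),interpolation=2))
E
```

```text
[0.53930399 0.33864904 0.312     ] [0.53852756 0.34219272 0.182     ]
[0.44404513 0.32077911 0.29095496]
122.27345390723863 173.29090663775838 (np.float64(143.48733805646833), np.float64(187.98926103915488)) (np.float64(431.7708640737883), np.float64(84.1267094142626)) (np.float64(415.276074867101), np.float64(148.57572907364084))
62 133
```

View pics/t3.png

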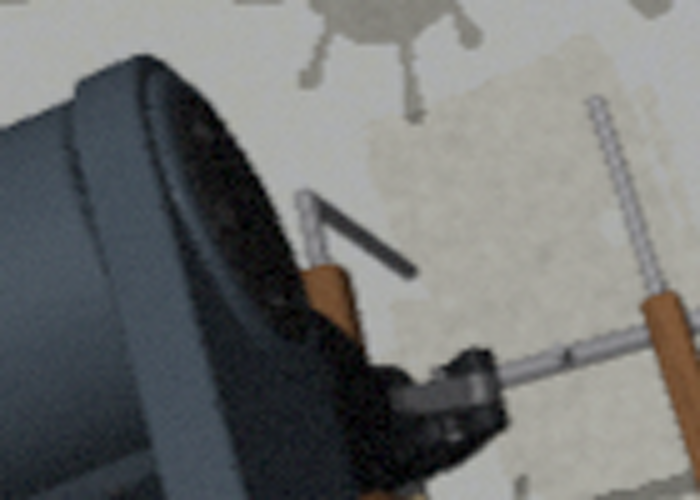

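Emit:
send_rows(commands=[{"delta_pos":[1.2,-3.7,0.2],"yaw":-0.02},{"delta_pos":[1.2,-3.7,0],"yaw":-0.03},{"delta_pos":[1.2,-3.7,0],"yaw":-0.03},{"delta_pos":[1.2,-3.7,0],"yaw":-0.03},{"delta_pos":[1.2,-3.7,0],"yaw":-0.03},{"delta_pos":[1.2,-3.7,0],"yaw":-0.03},{"delta_pos":[1.2,-3.7,0],"yaw":-0.02},{"delta_pos":[1.2,-3.7,-1.0],"yaw":-0.02},{"delta_pos":[1.2,-3.5,-1.5],"yaw":-0.01},{"delta_pos":[0,0,0],"yaw":0}])

```text
t: 5.0
tcp_pos: [0.5467, -0.0209, 0.2513]
tool_rot: [-0.026, 1.0, 0.0, -0.017]
force: [-0.2, 1.0, -0.5]
finger_gap: 0.175
```

```bash
python3 - <<'E'
from h import *
s=manip.sense(); t=s["tcp_pos"]; n=s["tool_rot"]; print(t,n)
yaw=-2*np.arctan2(n[0],n[1]) ; L=t[:2]+.094*np.array([np.cos(yaw),np.sin(yaw)]);print(yaw,L,np.array([.6486,-.01])-L)
for c in("top","scene"):
    print(c,"cutter",proj(c,[.6486,-.01,.02]),"tip",proj(c,np.append(L,t[2]+.019-.13)))
im=manip.snapshot("top");sc=manip.snapshot("scene")
u,v=map(int,proj("top",[.6486,-.01,.02]));a=im[v-40:v+40,u-50:u+50];print(u-50,v-40)
u,v=map(int,proj("scene",[.6486,-.01,.02]));b=sc[v-65:v+15,u-50:u+50];print(u-50,v-65)
cv2.imwrite("pics/d4.png",np.hstack([cv2.resize(x,(400,320),interpolation=2) for x in(a,b)]))
E
```

```text
[ 0.54674398 -0.02091523  0.25127128] [-2.59519588e-02  9.99521208e-01  4.83101025e-04 -1.68409361e-02]
0.05191711620421546 [ 0.64061732 -0.01603721] [0.00798268 0.00603721]
top cutter (np.float64(320.97851932993035), np.float64(153.23087714526693)) tip (np.float64(328.63871076637344), np.float64(141.89623994495594))
scene cutter (np.float64(263.3950409366261), np.float64(314.549886281534)) tip (np.float64(257.5063958573345), np.float64(264.90250253341327))
270 113
213 249
```

View pics/d4.png

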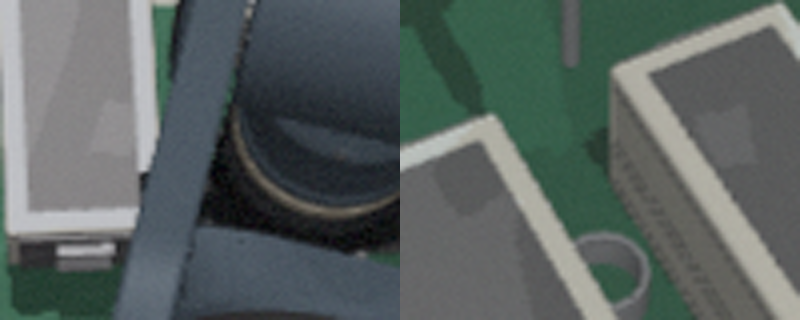

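Emit:
send_rows(commands=[{"delta_pos":[0.9,0.8,0],"yaw":0},{"delta_pos":[0,0,-1.5],"yaw":0},{"delta_pos":[0,0,-3.0],"yaw":0},{"delta_pos":[0,0,-3.0],"yaw":0},{"delta_pos":[0,0,-1.3],"yaw":0},{"delta_pos":[0,0,0],"yaw":0},{"delta_pos":[0,0,0],"yaw":0}])

```text
t: 5.98
tcp_pos: [0.5553, -0.0037, 0.1618]
tool_rot: [-0.032, 0.999, 0.001, -0.015]
force: [-0.2, -1.0, -1.7]
finger_gap: 0.179
```

```bash
cat > look.py <<'E'
from h import *
import sys
s=manip.sense(); t=s["tcp_pos"]; n=s["tool_rot"]; print(t,n,s["force"])
yaw=-2*np.arctan2(n[0],n[1]) ; L=t[:2]+.094*np.array([np.cos(yaw),np.sin(yaw)]);print(yaw,"leg",L)
print("tip pred",proj("scene",np.append(L,t[2]+.019-.13)))
sc=manip.snapshot("scene")
u,v=map(int,proj("scene",np.append(L,.02)));b=sc[v-50:v+30,u-50:u+50];print(u-50,v-50)
cv2.imwrite(sys.argv[1],cv2.resize(b,(700,560),interpolation=2))
E
python3 look.py pics/e5.png
```

```text
[ 0.55532981 -0.00372423  0.16178416] [-3.19389656e-02  9.99372587e-01  9.17836384e-04 -1.52804379e-02] [-0.22697953 -1.00740069 -1.65155179]
0.06389628607933659 leg [0.64913799 0.00227794]
tip pred (np.float64(270.3709296721771), np.float64(301.14350471846626))
220 262
```

View pics/e5.png

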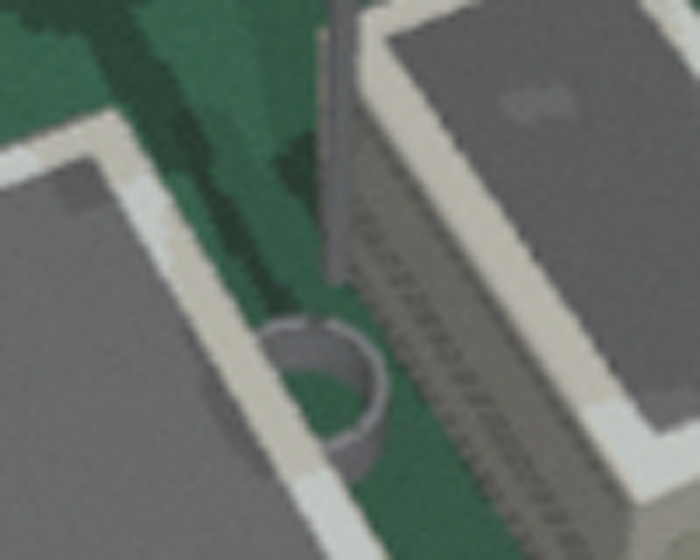

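```bash
python3 - <<'E'
from h import *
print("tip",atz("scene",268.3,302.2,.048),"cut",atz("scene",264.3,316.5,.02))
# ring model overlays: project circle of cutter at candidates, print extremes in crop coords
a=np.linspace(0,6.283,60)
for c in [(.6486,-.01),(.651,-.008),(.651,-.012)]:
    p=np.array([proj("scene",[c[0]+.02*np.cos(t),c[1]+.02*np.sin(t),.02]) for t in a]); p=(p-[220,262])*7
    print(c,"right",p[p[:,0].argmax()],"top",p[p[:,1].argmin()],"bot",p[p[:,1].argmax()])
E
```

```text
tip [ 0.64780652 -0.00082496  0.048     ] cut [ 0.65277966 -0.01018075  0.02      ]
(0.6486, -0.01) right [387.38235701 366.44863815] top [300.53620602 299.25274907] bot [302.56820849 439.06628893]
(0.651, -0.008) right [399.1778339 371.2644827] top [312.02809522 303.90738534] bot [314.48942489 444.06404926]
(0.651, -0.012) right [383.96055328 376.97594827] top [296.93701264 309.41724655] bot [298.84084009 450.00296382]
```

Emit:
send_rows(commands=[{"delta_pos":[0.4,-1.0,0],"yaw":0},{"delta_pos":[0,0,0],"yaw":0},{"delta_pos":[0,0,0],"yaw":0}])

```text
t: 6.4
tcp_pos: [0.5612, -0.0152, 0.1641]
tool_rot: [-0.032, 0.999, 0.0, -0.013]
force: [-0.0, -0.7, -0.8]
finger_gap: 0.179
```

Emit:
send_rows(commands=[{"delta_pos":[0,0,-1.0],"yaw":0},{"delta_pos":[0,0,-1.5],"yaw":0},{"delta_pos":[0,0,-1.0],"yaw":0},{"delta_pos":[0,0,-0.5],"yaw":0},{"delta_pos":[0,0,0],"yaw":0}])

```text
t: 7.02
tcp_pos: [0.5602, -0.0149, 0.1202]
tool_rot: [-0.032, 0.999, 0.001, -0.014]
force: [0.4, -0.3, -0.9]
finger_gap: 0.172
```

```bash
python3 look.py pics/e6.png
```

```text
[ 0.56015393 -0.01489401  0.12017341] [-3.16308407e-02  9.99400103e-01  6.18614442e-04 -1.40904585e-02] [ 0.43002203 -0.29311029 -0.85548295]
0.06327853132660721 leg [ 0.6539658 -0.0089498]
tip pred (np.float64(265.2551566456947), np.float64(320.5760835588329))
215 266
```

View pics/e6.png

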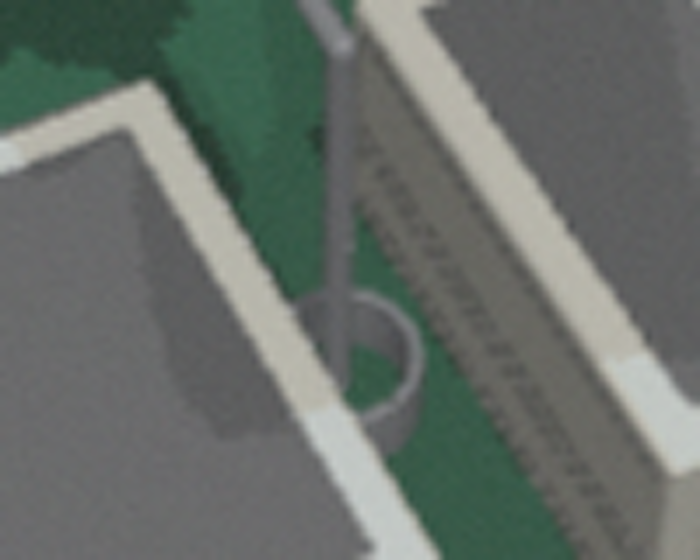

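Emit:
send_rows(commands=[{"delta_pos":[-0.8,-0.04,0],"yaw":0},{"delta_pos":[-0.8,-0.04,0],"yaw":0},{"delta_pos":[-0.8,-0.04,0],"yaw":0},{"delta_pos":[-0.8,-0.04,0],"yaw":0},{"delta_pos":[-0.8,-0.04,0],"yaw":0},{"delta_pos":[0,0,0],"yaw":0}])

```text
t: 7.82
tcp_pos: [0.5176, -0.0171, 0.1219]
tool_rot: [-0.032, 0.999, 0.0, -0.013]
force: [-0.2, 0.3, -0.2]
finger_gap: 0.177
```

Emit:
send_rows(commands=[{"delta_pos":[-1.0,-0.05,-0.1],"yaw":0},{"delta_pos":[-1.0,-0.05,0],"yaw":0},{"delta_pos":[-1.0,-0.05,0],"yaw":0},{"delta_pos":[-1.0,-0.05,0],"yaw":0},{"delta_pos":[-1.0,-0.05,0],"yaw":0},{"delta_pos":[-1.0,-0.05,0],"yaw":0},{"delta_pos":[-1.0,-0.05,0],"yaw":0},{"delta_pos":[-1.0,-0.05,0],"yaw":0},{"delta_pos":[0,0,0],"yaw":0},{"delta_pos":[0,0,0],"yaw":0}])

```text
t: 9.07
tcp_pos: [0.4322, -0.0215, 0.1211]
tool_rot: [-0.031, 0.999, 0.0, -0.012]
force: [-0.2, -0.4, -0.8]
finger_gap: 0.179
```

```bash
python3 look.py pics/e7.png
```

```text
[ 0.43220426 -0.02152988  0.1211093 ] [-3.14362896e-02  9.99430325e-01  1.31134293e-04 -1.22787476e-02] [-0.21639066 -0.39817438 -0.80448629]
0.0628876823588519 leg [ 0.52601844 -0.01562233]
tip pred (np.float64(234.10672257567322), np.float64(268.2277459094359))
183 214
```

View pics/e7.png

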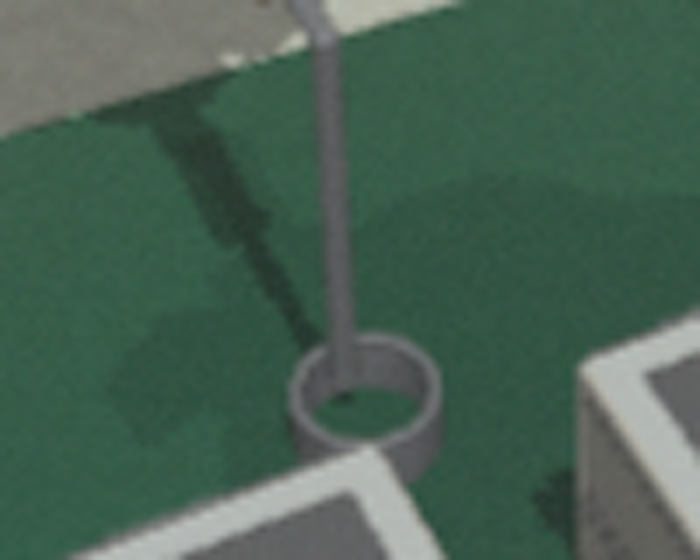

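Emit:
send_rows(commands=[{"delta_pos":[0.9,0.05,0],"yaw":0},{"delta_pos":[0,0,0],"yaw":0},{"delta_pos":[0,0,1.0],"yaw":0},{"delta_pos":[0,0,2.0],"yaw":0},{"delta_pos":[0,0,3.0],"yaw":0},{"delta_pos":[0,0,3.5],"yaw":0},{"delta_pos":[0,0,3.5],"yaw":0},{"delta_pos":[0,0,3.0],"yaw":0},{"delta_pos":[0,0,1.0],"yaw":0},{"delta_pos":[0,0,0],"yaw":0}])

```text
t: 10.38
tcp_pos: [0.4407, -0.0201, 0.299]
tool_rot: [-0.032, 0.999, 0.0, -0.012]
force: [0.4, -0.3, -1.6]
finger_gap: 0.179
```

Emit:
send_rows(commands=[{"delta_pos":[0,3.0,0],"yaw":0.02},{"delta_pos":[0,3.6,0],"yaw":0.03},{"delta_pos":[0,3.6,0],"yaw":0.03},{"delta_pos":[0,3.6,0],"yaw":0.03},{"delta_pos":[0,3.6,0],"yaw":0.03},{"delta_pos":[0,3.6,0],"yaw":0.02},{"delta_pos":[0,3.6,0],"yaw":0.02},{"delta_pos":[0,3.6,0],"yaw":0.02},{"delta_pos":[0.5,3.0,0],"yaw":0.01},{"delta_pos":[0,0,0],"yaw":0}])

```text
t: 11.62
tcp_pos: [0.4362, 0.2995, 0.2823]
tool_rot: [-0.138, 0.99, -0.003, -0.028]
force: [-0.1, -1.1, -0.6]
finger_gap: 0.176
```

Emit:
send_rows(commands=[{"delta_pos":[1.0,2.0,0],"yaw":0},{"delta_pos":[0,0,0],"yaw":0},{"delta_pos":[0,0,0],"yaw":0},{"delta_pos":[0,0,0],"yaw":0}])

```text
t: 12.12
tcp_pos: [0.443, 0.3155, 0.2778]
tool_rot: [-0.138, 0.99, -0.006, -0.034]
force: [-0.0, 0.2, -0.9]
finger_gap: 0.176
```

Emit:
send_rows(commands=[{"delta_pos":[0.4,0.6,0],"yaw":0},{"delta_pos":[0,0,-1.5],"yaw":0},{"delta_pos":[0,0,-2.5],"yaw":0},{"delta_pos":[0,0,-2.5],"yaw":0},{"delta_pos":[0,0,-2.5],"yaw":0},{"delta_pos":[0,0,-1.5],"yaw":0},{"delta_pos":[0,0,-1.0],"yaw":0},{"delta_pos":[0,0,0],"yaw":0}])

```text
t: 13.12
tcp_pos: [0.4464, 0.3202, 0.1564]
tool_rot: [-0.137, 0.99, -0.006, -0.034]
force: [-0.1, -0.4, -0.7]
finger_gap: 0.176
```

Emit:
send_rows(commands=[{"delta_pos":[0,0.1,-1.0],"yaw":0},{"delta_pos":[0,0,-0.8],"yaw":0},{"delta_pos":[0,0,-0.4],"yaw":0},{"delta_pos":[0,0,0],"yaw":0}])

```text
t: 13.62
tcp_pos: [0.4477, 0.322, 0.1346]
tool_rot: [-0.137, 0.99, -0.006, -0.032]
force: [-0.5, 0.7, -0.9]
finger_gap: 0.175
```

Emit:
send_rows(commands=[{"delta_pos":[0,0,-0.4],"yaw":0},{"delta_pos":[0,0,-0.3],"yaw":0},{"delta_pos":[0,0,0],"yaw":0}], force=20)

```text
t: 14.0
tcp_pos: [0.448, 0.3221, 0.1281]
tool_rot: [-0.137, 0.99, -0.005, -0.032]
force: [-1.3, -0.3, 1.6]
finger_gap: 0.176
```

Emit:
send_rows(commands=[{"delta_pos":[0,0,-0.3],"yaw":0},{"delta_pos":[0,0,0],"yaw":0}])

```text
t: 14.25
tcp_pos: [0.4483, 0.322, 0.1272]
tool_rot: [-0.137, 0.99, -0.006, -0.031]
force: [-1.2, -0.4, 0.9]
finger_gap: 0.176
```

Emit:
send_rows(commands=[{"delta_pos":[0,0,0],"yaw":0},{"delta_pos":[0,0,0],"yaw":0},{"delta_pos":[0,0,0],"yaw":0},{"delta_pos":[0,0,0],"yaw":0},{"delta_pos":[0,0,0],"yaw":0}], grip=-1)

```text
t: 14.88
tcp_pos: [0.4487, 0.3221, 0.1266]
tool_rot: [-0.137, 0.99, -0.005, -0.031]
force: [0.5, -0.1, 0.0]
finger_gap: 0.998
```

Emit:
send_rows(commands=[{"delta_pos":[0,0,1.0],"yaw":0},{"delta_pos":[0,0,2.0],"yaw":0},{"delta_pos":[0,0,3.0],"yaw":0},{"delta_pos":[0,0,4.0],"yaw":0},{"delta_pos":[0,0,4.0],"yaw":0},{"delta_pos":[-2.0,2.5,2.0],"yaw":0},{"delta_pos":[-2.5,3.0,0],"yaw":0},{"delta_pos":[-2.5,3.0,0],"yaw":0},{"delta_pos":[-2.5,3.0,0],"yaw":0},{"delta_pos":[0,0,0],"yaw":0}])

```text
t: 16.12
tcp_pos: [0.3512, 0.4398, 0.2993]
tool_rot: [-0.136, 0.99, -0.003, -0.027]
force: [1.1, 0.4, -0.9]
finger_gap: 1.001
```

```bash
python3 - <<'E'
from h import *
a=manip.snapshot("scene"); b=manip.snapshot("top")
cv2.imwrite("pics/f8.png",np.vstack([cv2.resize(a[90:340,90:460],(580,392))[:, :],cv2.resize(b[110:310,90:390],(580,387))])[:780])
cv2.imwrite("pics/f8.png",np.hstack([cv2.resize(a[90:340,150:460],(400,323),interpolation=2),cv2.resize(b[90:310,105:378],(400,323),interpolation=2)]))
print(manip.sense()["tcp_pos"],manip.sense()["t"])
E
```

```text
[0.35300911 0.43828428 0.29903256] 16.225
```

View pics/f8.png

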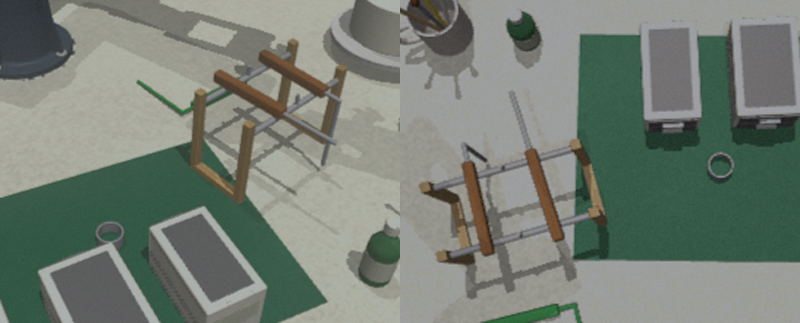

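```bash
python3 - <<'E'
from h import *
c=atz("top",324.1,202.4,.02)[:2]; y=.052; print("cutter",c,"box x",(c-[.6005,-.0843])@[np.cos(y),np.sin(y)])
f,b=[atz("top",105+(u-400)/1.465,90+v/1.468,.153)[:2] for u,v in((469,163),(487,254))]; d=f-b
print("hook",(f+b)/2,np.linalg.norm(d),np.arctan2(d[1],d[0]),"start .449,.318,.264")
print(manip.sense()["qd"].max() if hasattr(manip.sense()["qd"],'max') else manip.sense()["qd"])
print(manip.sign_off())
E
```

```text
cutter [ 0.53456334 -0.0168483 ] box x -0.06234162905157414
hook [0.45098595 0.32071128] 0.1254925140671385 0.2412566054531197 start .449,.318,.264
0.005975719236623732
the job is handed in; nothing more can be done
None
```

The cutter is out of the gap and the hook is back on the rack; I handed the job in at about 16 s of the 51 s allowed. The hand-in gives no verdict.

I lifted the bent hook off the rack and lowered its leg inside the ring. I drew the ring along the +76 mm gap and out at the front, lifted the leg clear, laid the hook back in its own place and let go. The gripper stayed about 12 cm above the table throughout the drag, so it came nowhere near the cutter.

My last checks, from the final pictures:
- **Cutter:** it lies flat, about 62 mm in front of the boxes, within the 22 to 250 mm asked for.
- **Hook:** it looks level across both bars, about 3 mm and 0.02 rad from where it started.
- **Arm:** it was raised well clear, gripper open, almost at rest.

Two things did not go quite as planned. The tool built up a small tilt during the fast moves, up to about 0.07 rad, so the hook touched the front bar first and settled level when released. The top and scene cameras differed by about 2 to 4 mm on the cutter's position, so I used a closer picture to centre the leg in the ring.

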